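# Open the iris of an upright camera lens to its end stop

## Robot

A 6-joint arm with a two-finger parallel gripper is mounted at the origin on the work surface; the furniture and walls round the work are solid. World frame = base frame: x ahead of the robot, y to its left, z up, the work surface at z = 0. Lengths are in mm, angles in rad, forces in N, time in s.
With the tool pointing down it reaches from about 350 to 800 mm from the base axis. Payload 7.3 kg.
Tool frame: the origin (TCP) lies on the centre line of the jaws, within the pads' length; the fingertips stand 19 mm ahead of it and the grasp point (between the pads) is the TCP; z points along the fingers, y is the direction in which the jaws open and shut (so a half turn about z gives the same grasp; the last joint's range is limited). The gripper opens to 85 mm and grips with 20 to 120 N. Pads are 22 mm wide; open, the fingers measure 114 mm over their backs; the gripper's body (76 mm by 85 mm) begins 54 mm behind the grasp point. The pads swing forward as they close: fully open they stand 13 mm farther back than shut.
Start: joints at [1.057, 0.342, 1.524, -0, 1.275, -0.146], TCP at [188.757, 489.912, 250.322] pointing down, gripper open.
Joint ranges: [-2.53, 2.53], [-0.77, 2.02], [0.04, 2.7], [-1, 4.14], [0.28, 2.66], [-3.11, 3.11]. Speed limits (rad/s): [2.57, 2.57, 3.14, 3.14, 3.14, 3.14].

## Interface

Orientations are given as [roll, pitch, yaw] about the fixed x, y, z axes, in that order (R = Rz(yaw) Ry(pitch) Rx(roll)).
In Python, from cell import status, optics, ctrl gives the robot as it stands. The module is installed in compiled form; this text tells all that it offers.
- The arm moves only by the shell command python3 -m pendant 'ROWS' [FORCE]. ROWS is JSON, a list of rows, each an object of numbers: "dx", "dy", "dz": the shift along the tool's x, y, z in mm; "rx", "ry", "rz": the turn, a rotation vector about the tool's x, y, z in rad; "gripper": the closure, from -1 (fully open) to 1 (shut), so that 0 is half open. In form: [{"dx": .., "dy": .., "dz": .., "rx": .., "ry": .., "rz": .., "gripper": ..}, ...]. A call has 1 to 8 rows; each row shifts and turns the pose as measured when the row begins, along the tool's axes as they then stand; what a row does not reach is not made up. A row lasts 1/8 s, in which the tool goes at most 62.5 mm and 10.7 degrees, less where a joint would pass 70% of its speed; a pose out of reach is approached as far as the arm can. A call is refused whole if a number of a shift passes 62.5 or a number of a turn 0.188, either way. A call with a gripper value outside its range is refused whole. The fingers move at their own pace and stop on an object; FORCE is the grip in N (left out, the last holds). Time passes only in rows, so rows that do not move let the fingers close. It gives the time, the measured TCP pose, the force and the opening at its end, in the units of the state.
- status.read_state(): the state, without advancing time (a new reading comes with each control period).
- optics.capture(name): name is "scene" or "top" or "wrist"; returns a dict with "image" (420x560x3 uint8, blue, green, red), "intrinsics" (3x3 intrinsics, pixels), "world_to_cam" (4x4, takes a point from world to camera coordinates); the wrist camera has in their place "T_tool_cam" (4x4, takes a point from camera to tool coordinates, whose origin is the TCP and whose axes are the flange's). Camera axes: x right, y up, looking along -z (the intrinsics and any distortion apply to the point x, -y, -z); pixel columns grow to the right and rows downward; lengths in mm; the calibration is good to about 2 mm. A picture is of the moment at which its call begins: read the wrist's pose just before it. There is no depth.
- ctrl.hand_in(): hands the job in, once; it reports no verdict.
Trained networks look in the newest picture that a camera, given by its name, has taken for a name from the list of things; names that differ only in an ending like _2 or _b are one class to them, and where a whole thing is asked for, a point or a joint stands for the part that bears it (a point fixed in the world has none). Each returns a list of dicts, best first, with "confidence" (0 to 1); they miss things now and then, are a little off and sometimes report something else, mostly with a low value. They report only what shows in the picture. A call takes as long as a camera call. They do not tell look-alikes from the thing itself.
- optics.look_for(camera, label): "extent" ([left, top, right, bottom] in pixels, round what is visible of it).
The state is a dict: "t": time; "qpos": joint angles; "joint_velocities": joint speeds; "joint_efforts": joint torques, N m; "ee_pos": TCP position; "tcp_rot": TCP orientation; "force": force on the tool from outside, world axes, zero at the start; "wrist_torque": the same for the moment, N m; "finger_gap": finger opening in mm.
Only numpy, scipy, OpenCV 4.12 (cv2) and the standard library are available. Lean on these libraries where they do the work, as an engineer would, in place of code of your own. Each camera call takes 0.05 s, during which the arm holds its last target. There are 200 camera calls.

## Task

Get the upright camera ready: lift the red cover off its lens and set it upright in the white tray, then turn the slim blue iris ring anticlockwise (seen from above) until it is snug against its end stop and leave it there. Feel for the stop and do not force it, do not touch the black fixed rings above and below the blue one, and leave the bottles, beaker and timer where they are.

Things in the scene. Friction and masses are not known exactly. Their poses are not given: they have to be found in the camera images.
- camera_mount: Fixed upright camera unit: aluminium plate 120x120x12 mm with a black housing; origin at the centre of its underside on the worktop, z up. The lens stands upright on its centre axis. Its yaw varies.
- lens: Upright lens barrel, centred on the camera unit; all its rings share its vertical axis. Origin on the axis 55 mm above the worktop, z up; x (unmarked) roughly where the ring's stop lies. It stands in a rubber mount and twists elastically about its axis under torque, 1 rad per 16 N m, and springs back when let go. The lens ends 118 mm above the worktop.
- iris_ring: Slim blue ring with light ribs, 56 mm wide, 12 mm tall (91 to 103 mm above the worktop), origin at its centre, z up, x to its white dot. Turns about z with 0.1 N m drag, stays where left. Anticlockwise from above it meets a hard stop after 0.5 to 1.15 rad, with its x within 0.18 rad of the lens's x; the exact place must be felt: 0.3 to 0.6 N m about the axis is snug, over 0.8 forces it.
- focus_ring: Black ribbed fixed ring just below the iris ring, 62 mm in diameter, 20 mm tall (70 to 90 mm above the worktop), origin at the centre of its underside. Not to be touched, so finger ends on the iris ring must stay more than 91 mm above the worktop.
- front_ring: Black fixed front ring just above the iris ring, 48 mm in diameter, 14 mm tall (104 to 118 mm above the worktop), origin at the centre of its underside. Not to be touched; fingers that grip the iris ring across its diameter from above pass 4 mm outside it.
- iris_dot (a point): White dot on the top edge of the iris ring, 26 mm from its axis, level with the ring's top.
- cover_knob (a point): Centre of the black knob on the red cover: knob 22 mm wide, 20 mm tall, with a 25 mm rim at its top. z up the cover's axis. The cover is a hood 66 mm wide, 28.5 mm tall, about 60 g, hung loosely over the front and iris rings; this point is 38.5 mm above the hood's lower rim. Lift it straight up by at least 35 mm to clear the lens.
- parts_tray: Fixed white open tray 140x140x20 mm with 4 mm walls; origin at the centre of its underside, z up. Its inner floor is about 4 mm above the worktop.
- beaker: Clear beaker, 62 mm wide, 78 mm tall, bystander; origin at the centre of its underside.
- bottle_red: Pale-capped white reagent bottle with a red stripe on its label, 45 mm wide, 90 mm tall, bystander; origin at the centre of its underside.
- bottle_green: Pale-capped white reagent bottle with a green stripe on its label, 45 mm wide, 90 mm tall, bystander; origin at the centre of its underside.
- timer: White countdown timer 60x66x21 mm, bystander; origin at the centre of its underside.
- lens_cover: The red cover as a whole; origin at the centre of the hood's open lower rim, z up its axis.
There are look-alikes about, which are no part of the job. Leave any brown or orange look-alike of the camera_mount alone.

How it is judged (in metres and radians):
On the way, in this order (a step that is already met when the one before it is completed fails the run):
1. the cover stands upright in the tray, let go (x of cover_knob in the frame of parts_tray between -0.045 and 0.045 m and y of cover_knob in the frame of parts_tray between -0.045 and 0.045 m and z of cover_knob in the frame of parts_tray below 0.048 m and angle between cover_knob's own z axis and vertical below 0.1 rad and contact force between the fingers and lens_cover below 0.1 N), for 0.2 s.
2. the iris ring is pressed on its stop with at least 0.25 N m (angle between the x axis of iris_ring and the x axis of lens, either way round below 0.2 rad and angle between the x axis of lens and the x axis of camera_mount, either way round above 0.0156 rad), for 0.1 s.
At the end, for the whole second after the job is handed in: The iris ring rests where it was left at its end stop (its x axis within 0.2 rad of the lens's x axis) with the lens untwisted (within 0.01 rad), and the cover stands upright (within 0.1 rad) on the tray's floor, its axis within 45 mm of the tray's centre along each side (angle between the x axis of iris_ring and the x axis of lens, either way round below 0.2 rad and angle between the x axis of lens and the x axis of camera_mount, either way round below 0.01 rad and angular speed of iris_ring below 0.05 rad/s and x of cover_knob in the frame of parts_tray between -0.045 and 0.045 m and y of cover_knob in the frame of parts_tray between -0.045 and 0.045 m and z of cover_knob in the frame of parts_tray below 0.048 m and angle between cover_knob's own z axis and vertical below 0.1 rad); the robot touches nothing.
It fails at once if the stop is forced: the lens is twisted more than 0.05 rad in its mount (0.8 N m) (angle between the x axis of lens and the x axis of camera_mount, either way round above 0.05 rad).
It fails at once if a finger or the arm touches the fixed ring below the iris ring with over 1.5 N (contact force between any of the fingers, the arm and focus_ring above 1.5 N).
It fails at once if a finger or the arm touches the front ring with over 1.5 N (contact force between any of the fingers, the arm and front_ring above 1.5 N).
It fails at once if a bottle, the beaker or the timer is shifted by more than 20 mm (distance of any of beaker, bottle_red, bottle_green, timer from where it was at the start of the episode above 0.02 m).
It also fails if it takes over 67 s, if anything falls off the work surface, if the arm or the gripper's body presses on something with over 40 N, if the wrist force passes 120 N, or if a joint passes its speed limit or range.

## Working session

There is one attempt and no reset: what is moved stays moved. The work goes in short steps, Python scripts to look and compute and a shell command to move; the robot and the scene stay as the last step left them, time stands still between calls to the robot, and variables do not carry over. Pictures are saved under pics/ and viewed, about 8 in all and at most 12, crops included, and the job is handed in when it is done.

```bash
mkdir -p pics
cat > h.py <<'E'
import numpy as np, cv2
from cell import status, optics, ctrl
from scipy.spatial.transform import Rotation as R
def tool():
    s=status.read_state(); T=np.eye(4); T[:3,:3]=R.from_euler('xyz',s['tcp_rot']).as_matrix(); T[:3,3]=s['ee_pos']; return T
def snap(n,f=None):
    T=tool(); d=optics.capture(n)
    d['W']=np.linalg.inv(T@d['T_tool_cam']) if n=='wrist' else np.array(d['world_to_cam'])
    if f: cv2.imwrite('pics/'+f,d['image'])
    return d
def ray(d,uv):
    p=cv2.undistortPoints(np.array([[uv]],float),np.array(d['intrinsics']),None)[0,0]
    M=np.linalg.inv(d['W']); v=M[:3,:3]@np.array([p[0],-p[1],-1]); return M[:3,3],v/np.linalg.norm(v)
def atz(d,uv,z):
    o,v=ray(d,uv); return o+v*(z-o[2])/v[2]
def proj(d,p):
    c=(d['W']@np.append(p,1))[:3]; q=np.array(d['intrinsics'])@np.array([c[0],-c[1],-c[2]]); return q[:2]/q[2]
def tri(rs):
    A=0;b=0
    for o,v in rs:
        P=np.eye(3)-np.outer(v,v);A=A+P;b=b+P@o
    return np.linalg.solve(A,b)
E
python3 - <<'E'
from h import *
print(status.read_state())
for n in('scene','top','wrist'):
    d=snap(n,n+'0.png'); print(n,d.keys(),np.round(np.linalg.inv(d['W'])[:3,3]),np.array(d['intrinsics']).round(0).tolist())
    for l in('camera_mount','lens_cover','cover_knob','parts_tray','iris_ring','beaker','bottle_red','bottle_green','timer'):
        for r in optics.look_for(n,l)[:3]:
            e=np.array(r['extent']);print(l,round(r['confidence'],2),e.round().tolist())
a=[cv2.imread(f'pics/{n}0.png') for n in('scene','top')]
cv2.imwrite('pics/st.png',cv2.resize(np.hstack(a),(800,300)))
E
```

```text
{'t': 0.0, 'qpos': array([ 1.05698130e+00,  3.42724266e-01,  1.52502369e+00, -1.85513198e-05,
        1.27540933e+00, -1.45993740e-01]), 'joint_velocities': array([-6.00246258e-05, -8.56083014e-04,  1.58343833e-04, -2.37798084e-04,
        1.20101221e-03, -8.81807245e-04]), 'joint_efforts': array([-5.07872460e-05, -4.33670640e+01, -2.46017879e+01, -1.39900117e-04,
        7.90314196e-03,  3.15233331e-05]), 'ee_pos': array([188.57438695, 489.55860362, 249.62281371]), 'tcp_rot': array([-3.14004208e+00, -2.10065457e-04,  2.77377662e+00]), 'force': array([-0.14655562,  0.28929777,  0.02709284]), 'wrist_torque': array([-0.02085365,  0.04003476, -0.02730093]), 'finger_gap': 85.65144702679878}
scene dict_keys(['image', 'intrinsics', 'world_to_cam', 'W']) [-376. -733.  827.] [[510.0, 0.0, 279.0], [0.0, 510.0, 211.0], [0.0, 0.0, 1.0]]
camera_mount 0.86 [247.0, 294.0, 326.0, 372.0]
camera_mount 0.64 [245.0, 183.0, 307.0, 224.0]
lens_cover 0.85 [262.0, 165.0, 288.0, 184.0]
lens_cover 0.44 [274.0, 269.0, 305.0, 291.0]
lens_cover 0.25 [250.0, 139.0, 262.0, 169.0]
cover_knob 0.56 [264.0, 164.0, 28
[... 518 characters left out ...]
 [187.0, 222.0, 230.0, 265.0]
camera_mount 0.78 [214.0, 167.0, 259.0, 211.0]
camera_mount 0.75 [309.0, 275.0, 354.0, 319.0]
lens_cover 0.77 [223.0, 170.0, 242.0, 194.0]
cover_knob 0.8 [222.0, 168.0, 244.0, 194.0]
parts_tray 0.8 [294.0, 163.0, 346.0, 209.0]
iris_ring 0.44 [204.0, 243.0, 211.0, 252.0]
beaker 0.82 [343.0, 227.0, 361.0, 248.0]
bottle_red 0.49 [169.0, 131.0, 184.0, 152.0]
bottle_green 0.7 [220.0, 170.0, 241.0, 194.0]
bottle_green 0.49 [208.0, 131.0, 220.0, 152.0]
timer 0.59 [290.0, 242.0, 310.0, 263.0]
wrist dict_keys(['image', 'intrinsics', 'T_tool_cam', 'W']) [121. 516. 374.] [[332.0, 0.0, 276.0], [0.0, 332.0, 206.0], [0.0, 0.0, 1.0]]
camera_mount 0.82 [2.0, 328.0, 96.0, 409.0]
```

View pics/top0.png

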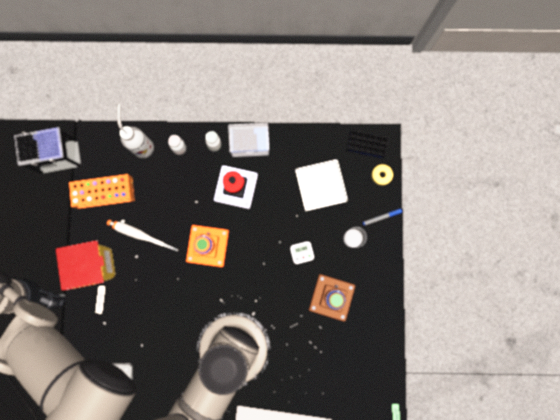

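View pics/scene0.png

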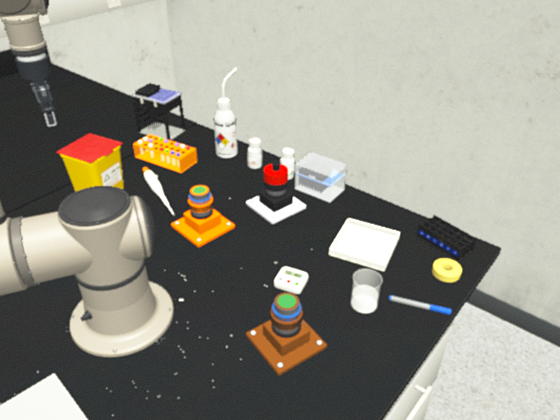

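The unit meant is the aluminium (pale) plate with the red cover, at top (236,187) and scene (275,200). The units at top (207,246) orange and (333,298) brown are the look-alikes. The tray is at top (321,185). Next I'll measure both from two views and confirm with a crop.

Run:
```python
from h import *
D={n:snap(n) for n in('scene','top')}
def red(d,box):
    x0,y0,x1,y1=box; im=d['image'][y0:y1,x0:x1]; h=cv2.cvtColor(im,cv2.COLOR_BGR2HSV)
    m=((h[...,0]<8)|(h[...,0]>172))&(h[...,1]>150)&(h[...,2]>80); ys,xs=np.nonzero(m); return np.array([xs.min()+x0,ys.min()+y0,xs.max()+x0,ys.max()+y0])
r={'scene':red(D['scene'],(255,155,295,215)),'top':red(D['top'],(215,160,260,210))}
print(r)
c={k:((v[0]+v[2]+1)/2,(v[1]+v[3]+1)/2) for k,v in r.items()}
print('cover',tri([ray(D[k],c[k]) for k in c]))
for z in(95,119.5): print(atz(D['top'],c['top'],z))
def tray(d,box):
    x0,y0,x1,y1=box; g=d['image'][y0:y1,x0:x1].min(2); m=(g>150).astype(np.uint8)
    n,l,s,_=cv2.connectedComponentsWithStats(m); k=1+s[1:,4].argmax(); cs,_=cv2.findContours((l==k).astype(np.uint8),0,2)
    return cv2.minAreaRect(cs[0]),(x0,y0)
for nm,b in(('tray',(285,150,355,220)),):
    q,o=tray(D['top'],b); P=cv2.boxPoints(q)+o; print(nm,q); print(np.array([atz(D['top'],p,20) for p in P]).round(), atz(D['top'],np.array(q[0])+o,20))
a=cv2.resize(D['scene']['image'][130:280,230:430],(800,600),interpolation=2); cv2.imwrite('pics/crop.png',a)
# lookalike positions
for u in((207,246),(333,298),(302,252),(354,237),(177,144),(213,141)): print(u,atz(D['top'],u,60).round())
s=status.read_state();print(s['t'])
```

```text
{'scene': array([263, 163, 287, 185]), 'top': array([224, 172, 244, 192])}
cover [520.36557005  -0.92644258 105.08317787]
[ 5.22269501e+02 -1.47340355e-01  9.50000000e+01]
[517.96002921  -2.40027953 119.5       ]
tray ((36.05883026123047, 34.73529052734375), (44.626548767089844, 44.38401794433594), 75.96376037597656)
[[ 585. -189.   20.]
 [ 623. -331.   20.]
 [ 479. -366.   20.]
 [ 442. -226.   20.]] [ 531.61271458 -278.05249785   20.        ]
(207, 246) [324.  85.  60.]
(333, 298) [ 168. -312.   60.]
(302, 252) [ 310. -215.   60.]
(354, 237) [ 359. -378.   60.]
(177, 144) [653. 192.  60.]
(213, 141) [664.  76.  60.]
1.6
```

View pics/crop.png

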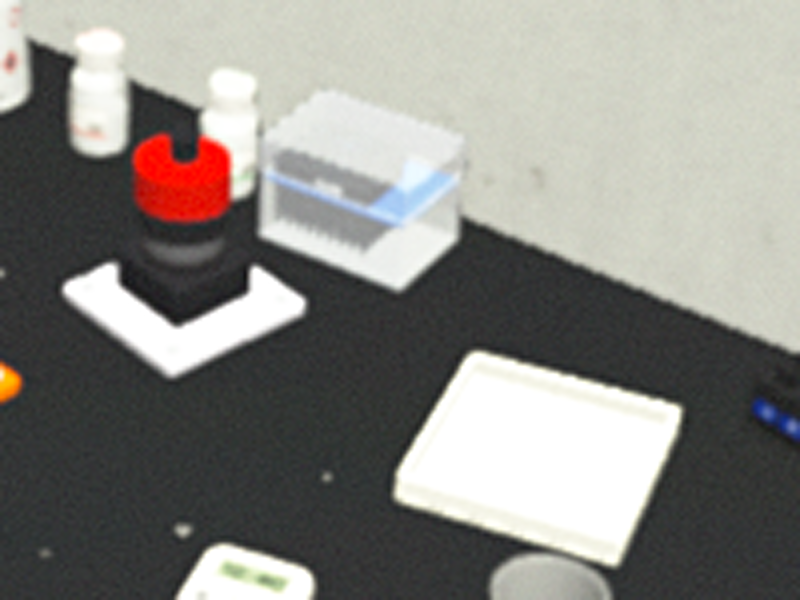

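Confirmed by the crop: the pale aluminium plate with the black housing and red cover at (185,250) in the crop. The tray is at (540,455). Moving over it now.

```bash
python3 -m pendant '[{"dx":-48.5,"dy":-33.8,"dz":-5},{"dx":-48.5,"dy":-33.8,"dz":-5},{"dx":-48.5,"dy":-33.8},{"dx":-48.5,"dy":-33.8},{"dx":-48.5,"dy":-33.8},{"dx":-48.5,"dy":-33.8},{"dx":-48.5,"dy":-33.8},{"dx":-48.5,"dy":-33.8}]' 30; python3 -m pendant '[{"dx":-48.5,"dy":-33.8},{"dx":-24,"dy":-17},{"rz":0.172},{"rz":0.172},{"rz":0.172},{"rz":0.172},{"rz":0.172},{"rz":0.172}]'
```

```text
schema error: expected keys dx, dy, dz, rx, ry, rz, gripper
schema error: expected keys dx, dy, dz, rx, ry, rz, gripper
```

```bash
python3 -m pendant '[{"dx":-48.5,"dy":-33.8,"dz":-5,"rx":0,"ry":0,"rz":0,"gripper":-1},{"dx":-48.5,"dy":-33.8,"dz":-5,"rx":0,"ry":0,"rz":0,"gripper":-1},{"dx":-48.5,"dy":-33.8,"dz":0,"rx":0,"ry":0,"rz":0,"gripper":-1},{"dx":-48.5,"dy":-33.8,"dz":0,"rx":0,"ry":0,"rz":0,"gripper":-1},{"dx":-48.5,"dy":-33.8,"dz":0,"rx":0,"ry":0,"rz":0,"gripper":-1},{"dx":-48.5,"dy":-33.8,"dz":0,"rx":0,"ry":0,"rz":0,"gripper":-1},{"dx":-48.5,"dy":-33.8,"dz":0,"rx":0,"ry":0,"rz":0,"gripper":-1},{"dx":-48.5,"dy":-33.8,"dz":0,"rx":0,"ry":0,"rz":0,"gripper":-1}]' 30; python3 -m pendant '[{"dx":-48.5,"dy":-33.8,"dz":0,"rx":0,"ry":0,"rz":0.172,"gripper":-1},{"dx":0,"dy":0,"dz":0,"rx":0,"ry":0,"rz":0.172,"gripper":-1},{"dx":0,"dy":0,"dz":0,"rx":0,"ry":0,"rz":0.172,"gripper":-1},{"dx":0,"dy":0,"dz":0,"rx":0,"ry":0,"rz":0.172,"gripper":-1},{"dx":0,"dy":0,"dz":0,"rx":0,"ry":0,"rz":0.172,"gripper":-1},{"dx":0,"dy":0,"dz":0,"rx":0,"ry":0,"rz":0.172,"gripper":-1},{"dx":0,"dy":0,"dz":0,"rx":0,"ry":0,"rz":0.172,"gripper":-1}]'
```

```text
t: 2.6
ee_pos: [461.0, 90.5, 261.6]
tcp_rot: [3.137, 0.004, 2.782]
force: [0.9, 0.5, -0.0]
finger_gap: 85.3
t: 3.48
ee_pos: [497.9, 34.6, 261.1]
tcp_rot: [3.136, -0.003, 1.531]
force: [-0.6, 0.4, -0.7]
finger_gap: 85.2
```

```bash
cat >> h.py <<'E'
def redc(d):
    h=cv2.cvtColor(d['image'],cv2.COLOR_BGR2HSV); m=(((h[...,0]<8)|(h[...,0]>172))&(h[...,1]>140)&(h[...,2]>70)).astype(np.uint8)
    n,l,s,c=cv2.connectedComponentsWithStats(m); k=1+s[1:,4].argmax(); return s[k]
E
python3 - <<'E'
from h import *
d=snap('wrist','w1.png'); print(np.round(d['T_tool_cam'],3).tolist()); print(redc(d)); print(optics.look_for('wrist','cover_knob')); np.save('w1.npy',d['W'])
E
python3 -m pendant '[{"dx":-35,"dy":23.6,"dz":0,"rx":0,"ry":0,"rz":0,"gripper":-1},{"dx":0,"dy":0,"dz":30,"rx":0,"ry":0,"rz":0,"gripper":-1},{"dx":0,"dy":0,"dz":0,"rx":0,"ry":0,"rz":0,"gripper":-1}]'
python3 - <<'E'
from h import *
d=snap('wrist','w2.png'); print(redc(d)); print(optics.look_for('wrist','cover_knob')); np.save('w2.npy',d['W']);print(np.array(d['intrinsics']))
a=np.vstack([cv2.imread('pics/w1.png'),cv2.imread('pics/w2.png')]);cv2.imwrite('pics/w12.png',cv2.resize(a,(400,600)))
E
```

```text
[[0.0, 0.959, 0.283, 72.072], [1.0, -0.0, -0.0, -0.216], [-0.0, 0.283, -0.959, -123.542], [0.0, 0.0, 0.0, 1.0]]
[ 268  188   78   82 4265]
[{'extent': [265.1, 186.6, 345.9, 269.1], 'confidence': 0.75}]
t: 3.95
ee_pos: [521.2, -1.8, 231.2]
tcp_rot: [3.134, -0.003, 1.549]
force: [-0.9, -0.5, 0.6]
finger_gap: 85.5
[ 236  153   86   93 5316]
[{'extent': [232.0, 155.1, 323.5, 243.4], 'confidence': 0.72}]
[[331.69624232   0.         275.67500579]
 [  0.         331.69624232 206.14000287]
 [  0.           0.           1.        ]]
```

View pics/w12.png

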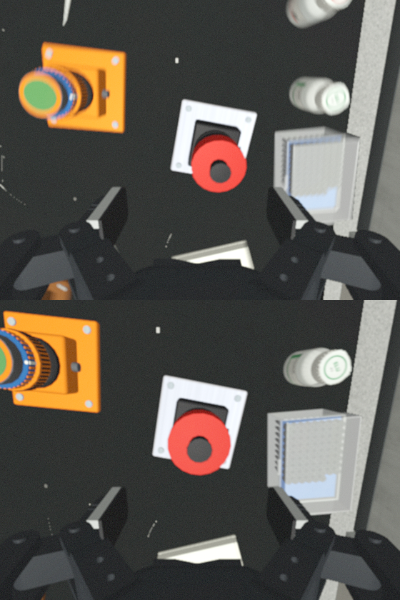

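The pictures show the red cover with the black knob at w1 (307,228) and w2 (279,199) in full pixels. The jaws frame it, and the orange look-alike is to the left. Next: fit the cover's pose with a silhouette model.

```bash
cat > fit.py <<'E'
from h import *
from scipy.optimize import least_squares
K=np.array([[331.696,0,275.675],[0,331.696,206.14],[0,0,1]])
th=np.linspace(0,2*np.pi,90)
def model(p,W,r=33,H=28.5):
    P=[proj({'W':W,'intrinsics':K},np.array([p[0]+r*np.cos(t),p[1]+r*np.sin(t),z])) for z in(p[2],p[2]+H) for t in th]
    P=np.array(P);return np.r_[P.min(0),P.max(0)]
B=[];Ws=[]
for i in(1,2):
    d={'image':cv2.imread(f'pics/w{i}.png')};x,y,w,h,a=redc(d);B.append([x-.5,y-.5,x+w-.5,y+h-.5]);Ws.append(np.load(f'w{i}.npy'))
f=lambda p:np.concatenate([model(p,W)-b for W,b in zip(Ws,B)])
s=least_squares(f,[520,-1,92]);print(s.x,s.fun.round(1))
f2=lambda p:f([p[0],p[1],92]);s=least_squares(f2,[520,-1]);print(s.x,s.fun.round(1))
# knob blob in each
for i,W in zip((1,2),Ws):
    im=cv2.imread(f'pics/w{i}.png');x,y,w,h,a=redc({'image':im});g=im[y:y+h,x:x+w].max(2)
    m=(g<90).astype(np.uint8);n,l,st,c=cv2.connectedComponentsWithStats(m)
    k=[j for j in range(1,n) if st[j,4]>60 and st[j,0]>3 and st[j,0]+st[j,2]<w-3]
    for j in k:
        print('knob',st[j],c[j]+[x,y],[atz({'W':W,'intrinsics':K},c[j]+[x,y],z).round(1)[:2] for z in(131,139)])
E
python3 fit.py
```

```text
[523.98116056   3.29074796  90.67972584] [ 0.7  0.9 -0.1 -0.9 -1.9  0.9  1.5 -0.8]
[523.92345247   3.69223342] [ 0.6  0.8  0.1 -0.7 -2.3  0.6  1.7 -0.6]
knob [ 39   0  29  13 138] [325.9057971 191.2173913] [array([538.4,  42.9]), array([537.2,  44.9])]
knob [ 28  36  26  31 464] [309.30603448 240.07112069] [array([524.9,   2.1]), array([524.1,   5.4])]
knob [  8   0  30  17 130] [253.83076923 157.1       ] [array([508. ,  39.3]), array([508.5,  40.4])]
knob [ 31  38  28  35 363] [282.53719008 209.95592287] [array([526.8,   1.6]), array([526.6,   4.1])]
```

```bash
python3 -m pendant '[{"dx":4.8,"dy":2.8,"dz":30,"rx":0.007,"ry":0,"rz":0,"gripper":-1},{"dx":0,"dy":0,"dz":20,"rx":0,"ry":0,"rz":0,"gripper":-1},{"dx":0,"dy":0,"dz":0,"rx":0,"ry":0,"rz":0,"gripper":-1}]'
python3 - <<'E'
from h import *
d=snap('wrist','w3.png'); print(redc(d)); np.save('w3.npy',d['W']); print(tool()[:3,3])
E
sed -i 's/for i in(1,2):/for i in(1,2,3):/;s/zip((1,2),Ws)/zip((1,2,3),Ws)/' fit.py; python3 fit.py
```

```text
t: 4.42
ee_pos: [528.5, 3.7, 187.4]
tcp_rot: [3.128, -0.001, 1.553]
force: [-0.3, -0.0, 0.4]
finger_gap: 85.4
[ 214  169  105  112 7637]
[529.05476968   3.5801959  188.29962491]
[523.71773734   3.44926316  91.02327549] [ 0.4  0.8 -0.4 -0.9 -2.4  0.8  1.2 -0.8 -0.7  1.4  1.7 -1.2]
[523.70492623   3.76254083] [ 0.3  0.7 -0.1 -0.7 -2.6  0.6  1.4 -0.7 -1.   1.2  1.9 -0.8]
knob [ 39   0  29  13 138] [325.9057971 191.2173913] [array([538.4,  42.9]), array([537.2,  44.9])]
knob [ 28  36  26  31 464] [309.30603448 240.07112069] [array([524.9,   2.1]), array([524.1,   5.4])]
knob [  8   0  30  17 130] [253.83076923 157.1       ] [array([508. ,  39.3]), array([508.5,  40.4])]
knob [ 31  38  28  35 363] [282.53719008 209.95592287] [array([526.8,   1.6]), array([526.6,   4.1])]
knob [  32   48   41   45 1286] [266.46967341 240.35303266] [array([523.7,   2.1]), array([523.9,   5.4])]
```

View pics/w3.png

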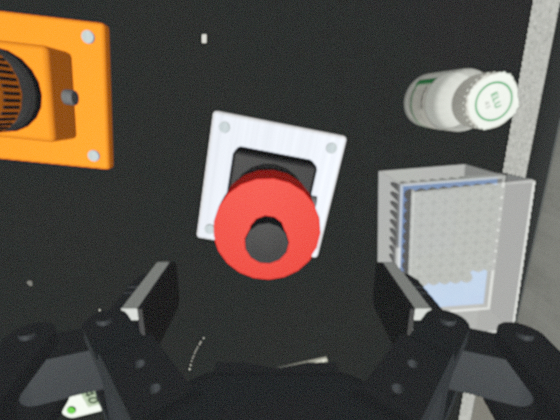

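The cover's axis is at (523.8, 3.7), the jaws straddle the knob at (266,240), and only a 5 mm correction is left. Descending and gripping.

```bash
python3 -m pendant '[{"dx":0,"dy":-5,"dz":10,"rx":0,"ry":0,"rz":0,"gripper":-1},{"dx":0,"dy":0,"dz":20,"rx":0.006,"ry":0,"rz":0,"gripper":-1},{"dx":0,"dy":0,"dz":14,"rx":0,"ry":0,"rz":0,"gripper":-0.5},{"dx":0,"dy":0,"dz":0,"rx":0,"ry":0,"rz":0,"gripper":0}]' 30
```

```text
t: 4.97
ee_pos: [525.6, 3.7, 146.0]
tcp_rot: [3.126, 0.0, 1.555]
force: [1.3, 0.2, -0.2]
finger_gap: 51.6
```

```bash
python3 -m pendant '[{"dx":0,"dy":-1.8,"dz":3,"rx":0,"ry":0,"rz":0,"gripper":0.2},{"dx":0,"dy":0,"dz":0,"rx":0,"ry":0,"rz":0,"gripper":0.4},{"dx":0,"dy":0,"dz":0,"rx":0,"ry":0,"rz":0,"gripper":0.7},{"dx":0,"dy":0,"dz":0,"rx":0,"ry":0,"rz":0,"gripper":1},{"dx":0,"dy":0,"dz":0,"rx":0,"ry":0,"rz":0,"gripper":1}]' 30
```

```text
t: 5.6
ee_pos: [524.6, 3.6, 144.5]
tcp_rot: [3.123, 0.001, 1.555]
force: [-0.4, -0.0, -0.7]
finger_gap: 20.5
```

```bash
python3 -m pendant '[{"dx":0,"dy":0,"dz":-8,"rx":0,"ry":0,"rz":0,"gripper":1},{"dx":0,"dy":0,"dz":-14,"rx":0,"ry":0,"rz":0,"gripper":1},{"dx":0,"dy":0,"dz":-20,"rx":0,"ry":0,"rz":0,"gripper":1},{"dx":0,"dy":0,"dz":-30,"rx":0,"ry":0,"rz":0,"gripper":1},{"dx":0,"dy":0,"dz":-20,"rx":0.018,"ry":0,"rz":0,"gripper":1},{"dx":0,"dy":0,"dz":0,"rx":0,"ry":0,"rz":0,"gripper":1}]' 30
python3 - <<'E'
from h import *
d=snap('wrist','w4.png'); t=snap('top'); a=d['image'].copy(); b=cv2.resize(t['image'][120:240,180:380],None,fx=2.8,fy=2.8); cv2.imwrite('pics/v4.png',cv2.resize(np.vstack([a,b[:336]]),(444,600)))
E
```

```text
t: 6.35
ee_pos: [523.2, 3.7, 243.9]
tcp_rot: [3.137, 0.001, 1.555]
force: [1.0, -0.3, -0.2]
finger_gap: 20.6
```

View pics/v4.png

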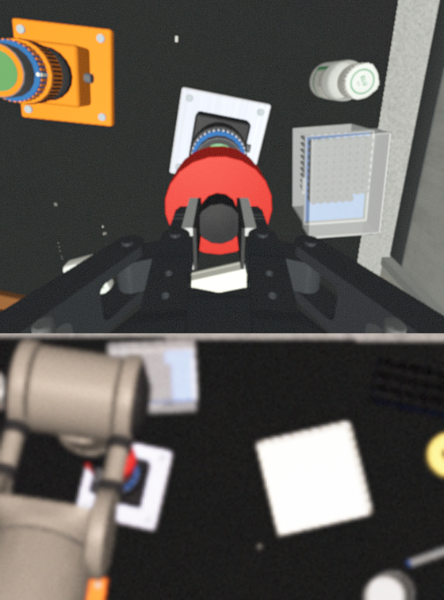

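The cover is held and clear, and the blue iris ring on the lens is visible. Carrying the cover to the tray.

```bash
python3 -m pendant '[{"dx":-30,"dy":0,"dz":0,"rx":0,"ry":0,"rz":0,"gripper":1},{"dx":-50,"dy":3,"dz":0,"rx":0,"ry":0,"rz":0,"gripper":1},{"dx":-50,"dy":3,"dz":0,"rx":0,"ry":0,"rz":0,"gripper":1},{"dx":-50,"dy":3,"dz":0,"rx":0,"ry":0,"rz":0,"gripper":1},{"dx":-50,"dy":3,"dz":0,"rx":0,"ry":0,"rz":0,"gripper":1},{"dx":-40,"dy":0,"dz":0,"rx":0,"ry":0,"rz":0,"gripper":1},{"dx":-12,"dy":0,"dz":40,"rx":0,"ry":0,"rz":0,"gripper":1},{"dx":0,"dy":0,"dz":40,"rx":0,"ry":0,"rz":0,"gripper":1}]' 30; python3 -m pendant '[{"dx":0,"dy":0,"dz":0,"rx":0,"ry":0,"rz":0,"gripper":1}]'
```

```text
t: 7.45
ee_pos: [526.9, -286.2, 152.8]
tcp_rot: [-3.136, -0.002, 1.556]
force: [0.1, 0.8, -0.7]
finger_gap: 20.6
t: 7.58
ee_pos: [524.7, -285.1, 148.9]
tcp_rot: [-3.129, -0.007, 1.556]
force: [0.8, 0.3, -0.8]
finger_gap: 20.3
```

```bash
python3 -m pendant '[{"dx":7,"dy":7,"dz":25,"rx":-0.012,"ry":0,"rz":0,"gripper":1},{"dx":0,"dy":0,"dz":30,"rx":0,"ry":0,"rz":0,"gripper":1},{"dx":0,"dy":0,"dz":20,"rx":0,"ry":0,"rz":0,"gripper":1},{"dx":0,"dy":0,"dz":0,"rx":0,"ry":0,"rz":0,"gripper":1}]' 30
python3 - <<'E'
from h import *
d=snap('scene'); cv2.imwrite('pics/s5.png',cv2.resize(d['image'][170:290,310:470],(640,480),interpolation=2))
t=snap('top'); x=redc({'image':t['image'][150:220,270:370]}); print(x)
E
```

```text
t: 8.07
ee_pos: [534.2, -277.8, 77.0]
tcp_rot: [3.137, -0.004, 1.557]
force: [0.2, -0.0, -0.1]
finger_gap: 20.4
[45 27  2  2  3]
```

View pics/s5.png

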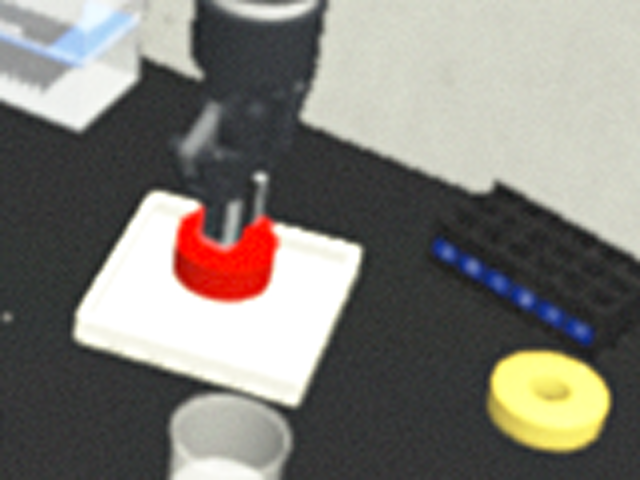

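The cover hangs about 20 mm above the tray's centre. Lowering gently.

```bash
python3 -m pendant '[{"dx":0,"dy":0,"dz":10,"rx":0,"ry":0,"rz":0,"gripper":1},{"dx":0,"dy":0,"dz":5,"rx":0,"ry":0,"rz":0,"gripper":1},{"dx":0,"dy":0,"dz":0,"rx":0,"ry":0,"rz":0,"gripper":1}]' 30; python3 -m pendant '[{"dx":0,"dy":0,"dz":3,"rx":0,"ry":0,"rz":0,"gripper":1},{"dx":0,"dy":0,"dz":0,"rx":0,"ry":0,"rz":0,"gripper":1}]'; python3 -m pendant '[{"dx":0,"dy":0,"dz":2,"rx":0,"ry":0,"rz":0,"gripper":1},{"dx":0,"dy":0,"dz":0,"rx":0,"ry":0,"rz":0,"gripper":1}]'
```

```text
t: 8.55
ee_pos: [536.5, -279.3, 65.5]
tcp_rot: [3.13, 0.001, 1.557]
force: [0.7, 0.6, -0.3]
finger_gap: 20.5
t: 8.8
ee_pos: [536.6, -279.4, 62.5]
tcp_rot: [3.13, 0.001, 1.557]
force: [-0.5, -0.3, 0.1]
finger_gap: 20.2
t: 9.05
ee_pos: [536.7, -279.4, 60.4]
tcp_rot: [3.13, 0.001, 1.557]
force: [-0.3, 0.8, -1.3]
finger_gap: 20.5
```

```bash
python3 -m pendant '[{"dx":0,"dy":0,"dz":2,"rx":0.005,"ry":0,"rz":0,"gripper":1},{"dx":0,"dy":0,"dz":0,"rx":0,"ry":0,"rz":0,"gripper":1}]'; python3 -m pendant '[{"dx":0,"dy":0,"dz":1.5,"rx":0,"ry":0,"rz":0,"gripper":1},{"dx":0,"dy":0,"dz":0,"rx":0,"ry":0,"rz":0,"gripper":1}]'
```

```text
t: 9.3
ee_pos: [536.8, -279.5, 58.4]
tcp_rot: [3.135, 0.001, 1.557]
force: [-0.6, -0.6, -1.2]
finger_gap: 20.4
t: 9.55
ee_pos: [536.8, -279.5, 56.7]
tcp_rot: [3.135, 0.001, 1.557]
force: [0.1, -0.4, -0.5]
finger_gap: 20.6
```

```bash
python3 -m pendant '[{"dx":0,"dy":0,"dz":1.2,"rx":0,"ry":0,"rz":0,"gripper":1},{"dx":0,"dy":0,"dz":0,"rx":0,"ry":0,"rz":0,"gripper":1}]'; python3 -m pendant '[{"dx":0,"dy":0,"dz":1.2,"rx":0,"ry":0,"rz":0,"gripper":1},{"dx":0,"dy":0,"dz":0,"rx":0,"ry":0,"rz":0,"gripper":1}]'
```

```text
t: 9.8
ee_pos: [536.8, -279.6, 55.8]
tcp_rot: [3.135, 0.001, 1.557]
force: [0.7, -0.2, 0.3]
finger_gap: 20.9
t: 10.05
ee_pos: [536.8, -279.7, 55.8]
tcp_rot: [3.134, 0.002, 1.557]
force: [-0.1, -0.2, -0.8]
finger_gap: 20.8
```

```bash
python3 -m pendant '[{"dx":0,"dy":0,"dz":1.5,"rx":0,"ry":0,"rz":0,"gripper":1},{"dx":0,"dy":0,"dz":0,"rx":0,"ry":0,"rz":0,"gripper":1}]'; python3 -c "
from h import *
for i in range(1): print(status.read_state()['force'],status.read_state()['ee_pos'])"
```

```text
t: 10.3
ee_pos: [536.9, -279.8, 55.8]
tcp_rot: [3.134, 0.002, 1.557]
force: [-0.1, 0.6, -0.7]
finger_gap: 20.6
[-0.06264555  0.58718137 -0.71178534] [ 536.87186211 -279.80558236   55.77526281]
```

The TCP no longer goes lower (55.8 mm), so the cover is on the floor. Releasing.

```bash
python3 -m pendant '[{"dx":0,"dy":0,"dz":0,"rx":0,"ry":0,"rz":0,"gripper":0.4},{"dx":0,"dy":0,"dz":0,"rx":0,"ry":0,"rz":0,"gripper":0},{"dx":0,"dy":0,"dz":0,"rx":0,"ry":0,"rz":0,"gripper":-0.5},{"dx":0,"dy":0,"dz":0,"rx":0,"ry":0,"rz":0,"gripper":-0.5},{"dx":0,"dy":0,"dz":-30,"rx":0,"ry":0,"rz":0,"gripper":-1},{"dx":0,"dy":0,"dz":-50,"rx":0,"ry":0,"rz":0,"gripper":-1},{"dx":0,"dy":0,"dz":-60,"rx":0,"ry":0,"rz":0,"gripper":-1},{"dx":0,"dy":0,"dz":-40,"rx":0,"ry":0,"rz":0,"gripper":-1}]'
python3 - <<'E'
from h import *
d=snap('wrist','w5.png');e=snap('scene'); x=redc(d); print(x, atz(d,(x[0]+x[2]/2,x[1]+x[3]/2),25),tool()[:3,3])
a=cv2.resize(e['image'][170:290,310:470],(560,420),interpolation=2);cv2.imwrite('pics/v6.png',cv2.resize(np.vstack([d['image'],a]),(400,600)))
E
```

```text
t: 11.3
ee_pos: [534.0, -278.4, 235.3]
tcp_rot: [-3.141, -0.004, 1.557]
force: [1.0, 0.8, -1.3]
finger_gap: 85.5
[ 247  151   63   64 2659] [ 536.67782572 -279.13307072   25.        ] [ 535.43298884 -279.36673293  237.92381255]
```

View pics/v6.png

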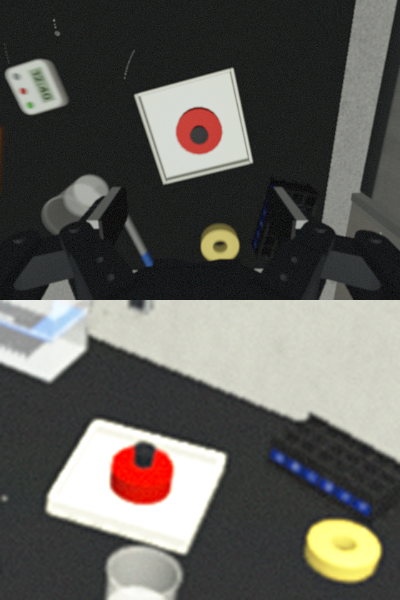

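The cover is upright and central in the tray at (198,130), with the bystanders untouched. Going back over the lens.

```bash
python3 -m pendant '[{"dx":35,"dy":-2,"dz":0,"rx":0,"ry":0,"rz":0,"gripper":-1},{"dx":55,"dy":-3,"dz":0,"rx":0,"ry":0,"rz":0,"gripper":-1},{"dx":55,"dy":-3,"dz":0,"rx":0,"ry":0,"rz":0,"gripper":-1},{"dx":55,"dy":-3,"dz":0,"rx":0,"ry":0,"rz":0,"gripper":-1},{"dx":50,"dy":-3,"dz":0,"rx":0,"ry":0,"rz":0,"gripper":-0.5},{"dx":20,"dy":-2,"dz":15,"rx":0,"ry":0,"rz":0,"gripper":-0.35},{"dx":0,"dy":0,"dz":15,"rx":0,"ry":0,"rz":0,"gripper":-0.35},{"dx":0,"dy":0,"dz":0,"rx":0,"ry":0,"rz":0,"gripper":-0.35}]' 20
python3 - <<'E'
from h import *
d=snap('wrist','w7.png'); np.save('w7.npy',d['W']); print(status.read_state())
E
```

```text
t: 12.4
ee_pos: [520.6, -0.5, 201.6]
tcp_rot: [-3.141, -0.001, 1.556]
force: [-0.4, -0.9, 0.1]
finger_gap: 57.5
{'t': 12.45, 'qpos': array([-1.49220643e-01,  3.78269359e-01,  1.61024818e+00,  1.35647805e-03,
        1.15221532e+00, -1.34952282e-01]), 'joint_velocities': array([-0.01293452, -0.01105259, -0.0251584 , -0.0018087 ,  0.00721209,
       -0.00038046]), 'joint_efforts': array([ 8.96005749e-04, -4.33254898e+01, -2.28852117e+01, -4.30795911e-02,
       -9.38996254e-02,  2.79971042e-03]), 'ee_pos': array([520.98184623,  -0.69579723, 202.31726349]), 'tcp_rot': array([ 3.14057420e+00, -1.11293501e-03,  1.55597771e+00]), 'force': array([-0.48817708,  0.19101296, -0.39550977]), 'wrist_torque': array([0.0004626 , 0.01004691, 0.01826303]), 'finger_gap': 57.66057397508454}
```

View pics/w7.png

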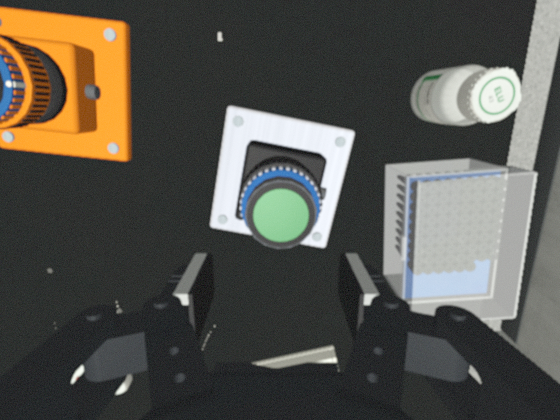

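The lens is at (282,213), its ring behind it. Both pads show, with tips near (210,254) and (343,254). Next I'll fit the green disc for the axis and enlarge the ring and the tips.

Run:
```python
from h import *
im=cv2.imread('pics/w7.png');W=np.load('w7.npy');d={'W':W,'intrinsics':np.array([[331.696,0,275.675],[0,331.696,206.14],[0,0,1]])}
h=cv2.cvtColor(im,cv2.COLOR_BGR2HSV);m=((h[...,0]>40)&(h[...,0]<85)&(h[...,1]>70)).astype(np.uint8)
m[:, :200]=0;m[:,380:]=0
n,l,s,c=cv2.connectedComponentsWithStats(m);k=1+s[1:,4].argmax();print(s[k],c[k],[atz(d,c[k],z)[:2] for z in(116,118)])
# wide: plate corners
g=(im.min(2)>150).astype(np.uint8);n,l,s,_=cv2.connectedComponentsWithStats(g[80:260,190:375]);k=1+s[1:,4].argmax()
cs,_=cv2.findContours((l==k).astype(np.uint8),0,2);q=cv2.minAreaRect(cv2.convexHull(max(cs,key=len)));P=cv2.boxPoints(q)+[190,80]
w=np.array([atz(d,p,12) for p in P]);print(w.round(1)[:,:2],w.mean(0)); e=w[1]-w[0];print('edge ang',np.arctan2(e[1],e[0]),np.linalg.norm(e))
a=cv2.resize(im[150:252,225:340],(690,612),interpolation=2)[:320]; b=cv2.resize(im[240:310,170:385],(690,225),interpolation=2); cv2.imwrite('pics/v8.png',np.vstack([a,b]))
```

```text
[ 254  189   55   53 1685] [284.7115727  219.22077151] [array([526.45758803,   0.87612135]), array([526.4095037 ,   1.55017601])]
[[447.4 -39.6]
 [478.   75.6]
 [594.3  51.5]
 [576.  -69.1]] [523.92079678   4.58639235  12.        ]
edge ang 1.311459450125613 119.20056478909078
```

View pics/v8.png

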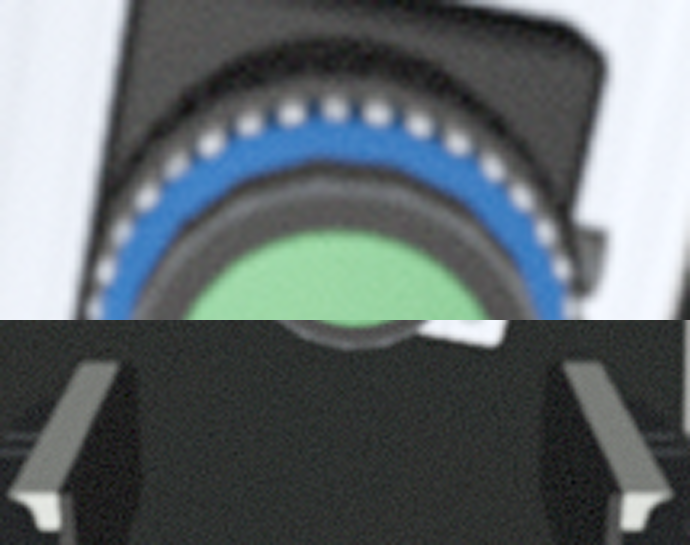

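The ring's rear half shows 1 to 2 px wide ribs and no dot there, so the dot is on the near side. The pad tips are at row 253, which puts them about 11 mm ahead of the TCP at this opening. The axis is at about (524.1, 3.9). Correcting and descending in stages.

```bash
python3 -m pendant '[{"dx":4.6,"dy":3.0,"dz":20,"rx":0,"ry":0,"rz":0,"gripper":-0.65},{"dx":0,"dy":0,"dz":20,"rx":0,"ry":0,"rz":0,"gripper":-0.65},{"dx":0,"dy":0,"dz":0,"rx":0,"ry":0,"rz":0,"gripper":-0.65},{"dx":0,"dy":0,"dz":0,"rx":0,"ry":0,"rz":0,"gripper":-0.65}]' 20
python3 - <<'E'
from h import *
d=snap('wrist','w9.png'); np.save('w9.npy',d['W']); im=d['image']; print(np.round(tool()[:3,3],1))
h=cv2.cvtColor(im,cv2.COLOR_BGR2HSV);m=((h[...,0]>40)&(h[...,0]<85)&(h[...,1]>50)).astype(np.uint8);m[:,:190]=0;m[:,380:]=0
n,l,s,c=cv2.connectedComponentsWithStats(m);k=1+s[1:,4].argmax();e=cv2.fitEllipse(cv2.convexHull(cv2.findContours((l==k).astype(np.uint8),0,2)[0][0]));print(s[k],e,[atz(d,e[0],z)[:2].round(1) for z in(116,118)])
cv2.imwrite('pics/v9.png',im)
E
```

```text
t: 12.95
ee_pos: [526.0, 2.1, 164.0]
tcp_rot: [3.136, -0.0, 1.553]
force: [0.5, -0.2, 0.4]
finger_gap: 70.5
[525.9   2.1 163.9]
[ 238  209   67   64 3359] ((270.9643249511719, 240.6394500732422), (63.16415023803711, 67.40863037109375), 90.58081817626953) [array([523.5,   3.8]), array([523.5,   4.6])]
```

View pics/v9.png

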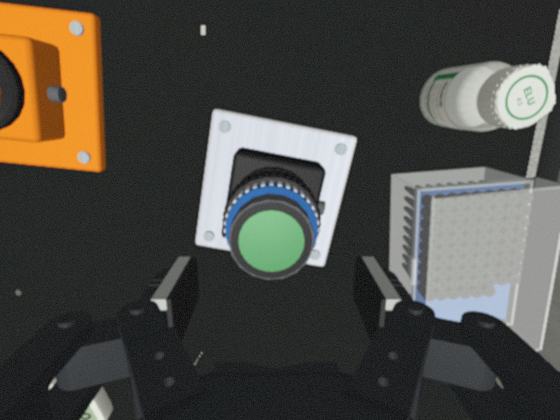

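The lens disc is at (271,241) and the jaws' middle is at column 276. The axis comes to (523.6, 4.2), so the correction is x -2.2, y +2.

```bash
python3 -m pendant '[{"dx":2.0,"dy":-2.2,"dz":10,"rx":0.004,"ry":0,"rz":0,"gripper":-0.65},{"dx":0,"dy":0,"dz":10,"rx":0,"ry":0,"rz":0,"gripper":-0.65},{"dx":0,"dy":0,"dz":0,"rx":0,"ry":0,"rz":0,"gripper":-0.65},{"dx":0,"dy":0,"dz":0,"rx":0,"ry":0,"rz":0,"gripper":-0.65}]' 20
```

```text
t: 13.5
ee_pos: [524.1, 4.1, 143.7]
tcp_rot: [3.139, -0.0, 1.553]
force: [-0.3, -0.5, -0.4]
finger_gap: 70.2
```

```bash
python3 -m pendant '[{"dx":0,"dy":-0.3,"dz":10,"rx":0,"ry":0,"rz":0,"gripper":-0.65},{"dx":0,"dy":0,"dz":10,"rx":0,"ry":0,"rz":0,"gripper":-0.65},{"dx":0,"dy":0,"dz":10,"rx":0,"ry":0,"rz":0,"gripper":-0.65},{"dx":0,"dy":0,"dz":4,"rx":0,"ry":0,"rz":0,"gripper":-0.65},{"dx":0,"dy":0,"dz":0,"rx":0,"ry":0,"rz":0,"gripper":-0.65}]' 20
python3 - <<'E'
from h import *
d=snap('wrist','w10.png'); im=d['image']; print(np.round(tool()[:3,3],1))
h=cv2.cvtColor(im,cv2.COLOR_BGR2HSV);m=((h[...,0]>40)&(h[...,0]<85)&(h[...,1]>50)).astype(np.uint8);m[:,:190]=0;m[:,380:]=0
n,l,s,c=cv2.connectedComponentsWithStats(m);k=1+s[1:,4].argmax();e=cv2.fitEllipse(cv2.convexHull(cv2.findContours((l==k).astype(np.uint8),0,2)[0][0]));print(s[k],e,[atz(d,e[0],z)[:2].round(1) for z in(116,118)])
E
```

```text
t: 14.12
ee_pos: [523.7, 4.2, 106.9]
tcp_rot: [3.139, -0.0, 1.553]
force: [-0.6, 0.2, 0.9]
finger_gap: 70.9
[523.8   4.1 107.1]
[ 228  260   96   85 6379] ((275.6809387207031, 301.87457275390625), (84.60856628417969, 95.66026306152344), 89.5311508178711) [array([523.5,   3.3]), array([523.5,   4.6])]
```

```bash
python3 -m pendant '[{"dx":0,"dy":0,"dz":0,"rx":0,"ry":0,"rz":0,"gripper":-0.45},{"dx":0,"dy":0,"dz":0,"rx":0,"ry":0,"rz":0,"gripper":-0.35},{"dx":0,"dy":0,"dz":0,"rx":0,"ry":0,"rz":0,"gripper":0},{"dx":0,"dy":0,"dz":0,"rx":0,"ry":0,"rz":0,"gripper":0}]' 20
python3 -c "
from h import *
s=status.read_state();print(s['force'],s['wrist_torque'],s['tcp_rot'],s['finger_gap'])
d=snap('wrist');cv2.imwrite('pics/v11.png',cv2.resize(d['image'][200:400,150:400],(750,600),interpolation=2))"
```

```text
t: 14.68
ee_pos: [523.7, 4.1, 108.0]
tcp_rot: [3.139, -0.0, 1.553]
force: [0.3, -1.0, -1.1]
finger_gap: 55.2
[ 0.3410385  -0.95560873 -1.12271735] [-0.00796904  0.07173794  0.01110941] [ 3.13881653e+00 -2.31273365e-05  1.55304848e+00] 55.15720202732603
```

View pics/v11.png

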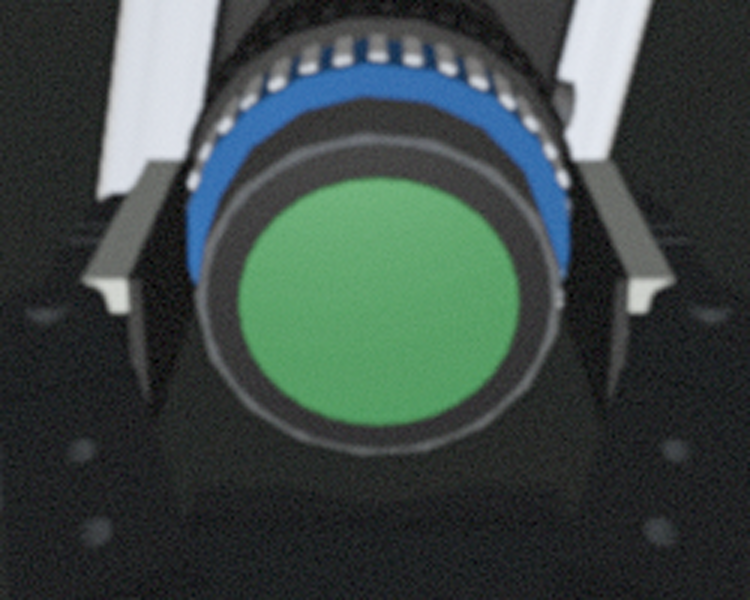

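The jaws hold the blue ring (gap 55 mm) centred, clear of the black ring. I now turn anticlockwise (rz negative) and watch the torque. Twelve pictures have been viewed, so from here on it is numbers only.

```bash
cat > tq.py <<'E'
from cell import status
s=status.read_state();print('t',s['t'],'yaw',s['tcp_rot'].round(4),'tq',s['wrist_torque'].round(3),'F',s['force'].round(1),'pos',s['ee_pos'].round(1),'gap',s['finger_gap'].round(1))
E
python3 -m pendant '[{"dx":0,"dy":0,"dz":0,"rx":0,"ry":0,"rz":-0.04,"gripper":0},{"dx":0,"dy":0,"dz":0,"rx":0,"ry":0,"rz":-0.04,"gripper":0},{"dx":0,"dy":0,"dz":0,"rx":0,"ry":0,"rz":-0.04,"gripper":0},{"dx":0,"dy":0,"dz":0,"rx":0,"ry":0,"rz":-0.03,"gripper":0}]' 20 >/dev/null; python3 tq.py; python3 -m pendant '[{"dx":0,"dy":0,"dz":0,"rx":0,"ry":0,"rz":-0.04,"gripper":0},{"dx":0,"dy":0,"dz":0,"rx":0,"ry":0,"rz":-0.04,"gripper":0},{"dx":0,"dy":0,"dz":0,"rx":0,"ry":0,"rz":-0.03,"gripper":0}]' 20 >/dev/null; python3 tq.py
```

```text
Traceback (most recent call last):
  File "tq.py", line 2, in <module>
    s=status.read_state();print('t',s['t'],'yaw',s['tcp_rot'].round(4),'tq',s['wrist_torque'].round(3),'F',s['force'].round(1),'pos',s['ee_pos'].round(1),'gap',s['finger_gap'].round(1))
                                                                                                                                                                ^^^^^^^^^^^^^^^^^^^^^
AttributeError: 'float' object has no attribute 'round'
Traceback (most recent call last):
  File "tq.py", line 2, in <module>
    s=status.read_state();print('t',s['t'],'yaw',s['tcp_rot'].round(4),'tq',s['wrist_torque'].round(3),'F',s['force'].round(1),'pos',s['ee_pos'].round(1),'gap',s['finger_gap'].round(1))
                                                                                                                                                                ^^^^^^^^^^^^^^^^^^^^^
AttributeError: 'float' object has no attribute 'round'
```

```bash
sed -i "s/s\['finger_gap'\].round(1)/s['finger_gap']/" tq.py; python3 tq.py
```

```text
t 15.6 yaw [3.1388e+00 3.0000e-04 1.8210e+00] tq [-0.052  0.243 -0.09 ] F [-1.2  0.4  0.4] pos [523.7   4.1 108. ] gap 54.746477713623364
```

Turned 0.27 rad with a torque of -0.09 N m, which is only the drag.

```bash
python3 -m pendant '[{"dx":0,"dy":0,"dz":0,"rx":0,"ry":0,"rz":-0.04,"gripper":0},{"dx":0,"dy":0,"dz":0,"rx":0,"ry":0,"rz":-0.04,"gripper":0},{"dx":0,"dy":0,"dz":0,"rx":0,"ry":0,"rz":-0.04,"gripper":0},{"dx":0,"dy":0,"dz":0,"rx":0,"ry":0,"rz":-0.03,"gripper":0}]' 20 >/dev/null; python3 tq.py; python3 -m pendant '[{"dx":0,"dy":0,"dz":0,"rx":0,"ry":0,"rz":-0.02,"gripper":0},{"dx":0,"dy":0,"dz":0,"rx":0,"ry":0,"rz":-0.02,"gripper":0}]' 20 >/dev/null; python3 tq.py
```

```text
t 16.1 yaw [3.1389e+00 7.0000e-04 1.9773e+00] tq [-0.047  0.316 -0.108] F [ 0.2 -0.7  0.4] pos [523.7   4.1 108. ] gap 54.86434966243361
t 16.35 yaw [3.1388e+00 8.0000e-04 2.0195e+00] tq [-0.027  0.245 -0.127] F [-1.4  0.5  1.4] pos [523.7   4.1 108. ] gap 54.92665896885138
```

```bash
echo "import sys; sys.exit(abs(s['wrist_torque'][2])>0.2)" >> tq.py
m(){ :; }; P="python3 -m pendant"
$P '[{"dx":0,"dy":0,"dz":0,"rx":0,"ry":0,"rz":-0.02,"gripper":0},{"dx":0,"dy":0,"dz":0,"rx":0,"ry":0,"rz":0,"gripper":0}]' 20 >/dev/null && python3 tq.py &&
$P '[{"dx":0,"dy":0,"dz":0,"rx":0,"ry":0,"rz":-0.02,"gripper":0},{"dx":0,"dy":0,"dz":0,"rx":0,"ry":0,"rz":0,"gripper":0}]' 20 >/dev/null && python3 tq.py &&
$P '[{"dx":0,"dy":0,"dz":0,"rx":0,"ry":0,"rz":-0.02,"gripper":0},{"dx":0,"dy":0,"dz":0,"rx":0,"ry":0,"rz":0,"gripper":0}]' 20 >/dev/null && python3 tq.py &&
$P '[{"dx":0,"dy":0,"dz":0,"rx":0,"ry":0,"rz":-0.02,"gripper":0},{"dx":0,"dy":0,"dz":0,"rx":0,"ry":0,"rz":0,"gripper":0}]' 20 >/dev/null && python3 tq.py &&
$P '[{"dx":0,"dy":0,"dz":0,"rx":0,"ry":0,"rz":-0.02,"gripper":0},{"dx":0,"dy":0,"dz":0,"rx":0,"ry":0,"rz":0,"gripper":0}]' 20 >/dev/null && python3 tq.py &&
$P '[{"dx":0,"dy":0,"dz":0,"rx":0,"ry":0,"rz":-0.02,"gripper":0},{"dx":0,"dy":0,"dz":0,"rx":0,"ry":0,"rz":0,"gripper":0}]' 20 >/dev/null && python3 tq.py &&
$P '[{"dx":0,"dy":0,"dz":0,"rx":0,"ry":0,"rz":-0.02,"gripper":0},{"dx":0,"dy":0,"dz":0,"rx":0,"ry":0,"rz":0,"gripper":0}]' 20 >/dev/null && python3 tq.py &&
$P '[{"dx":0,"dy":0,"dz":0,"rx":0,"ry":0,"rz":-0.02,"gripper":0},{"dx":0,"dy":0,"dz":0,"rx":0,"ry":0,"rz":0,"gripper":0}]' 20 >/dev/null && python3 tq.py
```

```text
t 16.6 yaw [3.1389e+00 9.0000e-04 2.0410e+00] tq [-0.014  0.286 -0.105] F [-0.8 -0.3  0.1] pos [523.7   4.1 108. ] gap 54.815553077831396False
```

```bash
sed -i 's/sys.exit(abs(\(.*\))>0.2)/sys.exit(int(abs(\1)>0.2))/' tq.py; P="python3 -m pendant"
$P '[{"dx":0,"dy":0,"dz":0,"rx":0,"ry":0,"rz":-0.02,"gripper":0},{"dx":0,"dy":0,"dz":0,"rx":0,"ry":0,"rz":0,"gripper":0}]' 20 >/dev/null && python3 tq.py &&
$P '[{"dx":0,"dy":0,"dz":0,"rx":0,"ry":0,"rz":-0.02,"gripper":0},{"dx":0,"dy":0,"dz":0,"rx":0,"ry":0,"rz":0,"gripper":0}]' 20 >/dev/null && python3 tq.py &&
$P '[{"dx":0,"dy":0,"dz":0,"rx":0,"ry":0,"rz":-0.02,"gripper":0},{"dx":0,"dy":0,"dz":0,"rx":0,"ry":0,"rz":0,"gripper":0}]' 20 >/dev/null && python3 tq.py &&
$P '[{"dx":0,"dy":0,"dz":0,"rx":0,"ry":0,"rz":-0.02,"gripper":0},{"dx":0,"dy":0,"dz":0,"rx":0,"ry":0,"rz":0,"gripper":0}]' 20 >/dev/null && python3 tq.py &&
$P '[{"dx":0,"dy":0,"dz":0,"rx":0,"ry":0,"rz":-0.02,"gripper":0},{"dx":0,"dy":0,"dz":0,"rx":0,"ry":0,"rz":0,"gripper":0}]' 20 >/dev/null && python3 tq.py &&
$P '[{"dx":0,"dy":0,"dz":0,"rx":0,"ry":0,"rz":-0.02,"gripper":0},{"dx":0,"dy":0,"dz":0,"rx":0,"ry":0,"rz":0,"gripper":0}]' 20 >/dev/null && python3 tq.py &&
$P '[{"dx":0,"dy":0,"dz":0,"rx":0,"ry":0,"rz":-0.02,"gripper":0},{"dx":0,"dy":0,"dz":0,"rx":0,"ry":0,"rz":0,"gripper":0}]' 20 >/dev/null && python3 tq.py &&
$P '[{"dx":0,"dy":0,"dz":0,"rx":0,"ry":0,"rz":-0.02,"gripper":0},{"dx":0,"dy":0,"dz":0,"rx":0,"ry":0,"rz":0,"gripper":0}]' 20 >/dev/null && python3 tq.py
```

```text
t 16.85 yaw [3.1389e+00 1.0000e-03 2.0623e+00] tq [-0.065  0.208 -0.065] F [-1.6 -0.2  0.9] pos [523.7   4.1 108. ] gap 54.67140812962539
t 17.1 yaw [3.1389e+00 1.1000e-03 2.0837e+00] tq [-0.122  0.221 -0.093] F [-1.4 -0.2  0.6] pos [523.7   4.1 108. ] gap 55.3233528551231
t 17.35 yaw [3.1389e+00 1.1000e-03 2.1051e+00] tq [-0.023  0.249 -0.083] F [-0.8  0.6  0.4] pos [523.7   4.1 108. ] gap 54.64692691898107
t 17.6 yaw [3.1390e+00 1.1000e-03 2.1266e+00] tq [-0.018  0.262 -0.074] F [-1.8  1.1  1.5] pos [523.7   4.1 108. ] gap 54.8537654104866
t 17.85 yaw [3.139e+00 1.200e-03 2.148e+00] tq [-0.038  0.219 -0.059] F [-1.3  0.6 -0.5] pos [523.7   4.1 108. ] gap 54.98031742158147
t 18.1 yaw [3.1390e+00 1.3000e-03 2.1695e+00] tq [-0.025  0.231 -0.098] F [-1.6 -0.4  0.3] pos [523.7   4.1 108. ] gap 55.31099006422239
t 18.35 yaw [3.1390e+00 1.3000e-03 2.1909e+00] tq [-0.044  0.228 -0.033] F [-1.1 -0.5  0.9] pos [523.7   4.1 108. ] gap 54.671489560621794
t 18.6 yaw [3.1390e+00 1.2000e-03 2.2116e+00] tq [-0.07   0.317 -0.321] F [-1.2 -0.2  1.4] pos [523.7   4.1 108. ] gap 54.88291620204592
```

The torque jumped to -0.32 N m, so contact with the stop. Confirming with a hold, then a tiny extra press.

```bash
P="python3 -m pendant"
$P '[{"dx":0,"dy":0,"dz":0,"rx":0,"ry":0,"rz":0,"gripper":0}]' 20 >/dev/null; python3 tq.py
$P '[{"dx":0,"dy":0,"dz":0,"rx":0,"ry":0,"rz":-0.007,"gripper":0},{"dx":0,"dy":0,"dz":0,"rx":0,"ry":0,"rz":0,"gripper":0}]' 20 >/dev/null; python3 tq.py
```

```text
t 18.725 yaw [3.1389e+00 1.2000e-03 2.2114e+00] tq [-0.08   0.256 -0.302] F [-1.  -0.1  0.9] pos [523.7   4.1 108. ] gap 54.92197976975126
t 18.975 yaw [3.1388e+00 1.1000e-03 2.2183e+00] tq [-0.097  0.278 -0.374] F [-1.  -0.7  1.5] pos [523.7   4.1 108. ] gap 55.05050192229855
```

```bash
P="python3 -m pendant"
$P '[{"dx":0,"dy":0,"dz":0,"rx":0,"ry":0,"rz":-0.006,"gripper":0},{"dx":0,"dy":0,"dz":0,"rx":0,"ry":0,"rz":0,"gripper":0}]' 20 >/dev/null; python3 tq.py
$P '[{"dx":0,"dy":0,"dz":0,"rx":0,"ry":0,"rz":0,"gripper":0},{"dx":0,"dy":0,"dz":0,"rx":0,"ry":0,"rz":0,"gripper":0}]' 20 >/dev/null; python3 tq.py
```

```text
t 19.225 yaw [3.1387e+00 1.1000e-03 2.2244e+00] tq [-0.062  0.248 -0.46 ] F [-1.   0.1  1. ] pos [523.7   4.1 108. ] gap 55.1484217717311
t 19.475 yaw [3.1388e+00 9.0000e-04 2.2242e+00] tq [-0.113  0.277 -0.44 ] F [-1.1  0.2  1.4] pos [523.7   4.1 108. ] gap 55.26491557058949
```

The torque is 0.45 N m and rises about 13 N m/rad, which matches the rubber mount, so this is the stop and it is snug. Releasing and lifting straight up.

```bash
python3 -m pendant '[{"dx":0,"dy":0,"dz":0,"rx":0,"ry":0,"rz":0,"gripper":-0.5},{"dx":0,"dy":0,"dz":0,"rx":0,"ry":0,"rz":0,"gripper":-0.7},{"dx":0,"dy":0,"dz":0,"rx":0,"ry":0,"rz":0,"gripper":-0.7},{"dx":0,"dy":0,"dz":-10,"rx":0,"ry":0,"rz":0,"gripper":-0.7},{"dx":0,"dy":0,"dz":-30,"rx":0,"ry":0,"rz":0,"gripper":-0.7},{"dx":0,"dy":0,"dz":-40,"rx":0,"ry":0,"rz":0,"gripper":-0.7},{"dx":0,"dy":0,"dz":-20,"rx":0,"ry":0,"rz":0,"gripper":-0.7},{"dx":0,"dy":0,"dz":0,"rx":0,"ry":0,"rz":0,"gripper":-0.7}]' 20; python3 tq.py
python3 - <<'E'
from h import *
d=snap('wrist','w12b.png'); im=d['image']
# ring top unwrapped around axis at z=103, r=24.5..27.5 : brightness+low saturation, to find white dot
ang=np.arange(-180,180,4)
for r in(26,):
    out=[]
    for a in np.radians(ang):
        u=proj(d,np.array([523.6+r*np.cos(a),4.1+r*np.sin(a),103]));p=cv2.getRectSubPix(im,(1,1),tuple(map(float,u)))[0,0];out.append((int(p.min()),int(p.max())))
    print([(int(a),*o) for a,o in zip(ang,out) if o[0]>110])
E
```

```text
t: 20.48
ee_pos: [524.2, 4.0, 213.5]
tcp_rot: [3.137, 0.004, 2.227]
force: [0.2, 0.6, -0.6]
finger_gap: 72.5
t 20.475 yaw [3.1367 0.0039 2.2266] tq [ 0.02   0.004 -0.06 ] F [ 0.2  0.6 -0.6] pos [524.2   4.  213.5] gap 72.5252849146175
[(-128, 113, 171), (-124, 115, 171), (-120, 112, 160), (-116, 121, 149), (-112, 126, 137), (-108, 111, 116), (8, 119, 131), (12, 114, 141)]
```

The dot cannot be seen from this side, so I turn the wrist to bring the camera to the +x side and check it.

```bash
python3 -m pendant '[{"dx":0,"dy":0,"dz":0,"rx":0,"ry":0,"rz":0.18,"gripper":-0.7},{"dx":0,"dy":0,"dz":0,"rx":0,"ry":0,"rz":0.18,"gripper":-0.7},{"dx":0,"dy":0,"dz":0,"rx":0,"ry":0,"rz":0.18,"gripper":-0.7},{"dx":0,"dy":0,"dz":0,"rx":0,"ry":0,"rz":0.18,"gripper":-0.7},{"dx":0,"dy":0,"dz":0,"rx":0,"ry":0,"rz":0.18,"gripper":-0.7},{"dx":0,"dy":0,"dz":0,"rx":0,"ry":0,"rz":0.18,"gripper":-0.7},{"dx":0,"dy":0,"dz":0,"rx":0,"ry":0,"rz":0.18,"gripper":-0.7},{"dx":0,"dy":0,"dz":0,"rx":0,"ry":0,"rz":0.18,"gripper":-0.7}]' >/dev/null; python3 -m pendant '[{"dx":0,"dy":0,"dz":0,"rx":0,"ry":0,"rz":0.18,"gripper":-0.7},{"dx":0,"dy":0,"dz":0,"rx":0,"ry":0,"rz":0.18,"gripper":-0.7},{"dx":0,"dy":0,"dz":0,"rx":0,"ry":0,"rz":0.18,"gripper":-0.7},{"dx":0,"dy":0,"dz":0,"rx":0,"ry":0,"rz":0.18,"gripper":-0.7},{"dx":0,"dy":0,"dz":0,"rx":0,"ry":0,"rz":0.18,"gripper":-0.7},{"dx":0,"dy":0,"dz":0,"rx":0,"ry":0,"rz":0,"gripper":-0.7}]'
cat > dot.py <<'E'
from h import *
d=snap('wrist','w13.png'); im=d['image']; print(optics.look_for('wrist','iris_dot'))
h=cv2.cvtColor(im,cv2.COLOR_BGR2HSV);m=((h[...,0]>40)&(h[...,0]<85)&(h[...,1]>50)).astype(np.uint8);m[:,:190]=0;m[:,380:]=0
n,l,s,c=cv2.connectedComponentsWithStats(m);k=1+s[1:,4].argmax();e=cv2.fitEllipse(cv2.convexHull(cv2.findContours((l==k).astype(np.uint8),0,2)[0][0]));C=atz(d,e[0],118);print(C)
for r in(25,26,27,28):
    o=[]
    for a in range(-100,80,4):
        t=np.radians(a);u=proj(d,np.array([C[0]+r*np.cos(t),C[1]+r*np.sin(t),103]));p=cv2.getRectSubPix(im,(1,1),tuple(map(float,u)))[0,0];o.append(int(p[2]))
    print(r,o)
b=[x for x in optics.look_for('wrist','iris_ring')[:2]];print(b)
for x in optics.look_for('wrist','iris_dot')[:2]:
    e=x['extent'];q=atz(d,((e[0]+e[2])/2,(e[1]+e[3])/2),103)-C;print('dot ang',np.arctan2(q[1],q[0]),np.hypot(q[0],q[1]))
E
python3 dot.py
```

```text
t: 22.28
ee_pos: [514.9, 5.1, 194.3]
tcp_rot: [3.141, 0.028, -0.189]
force: [0.3, 0.6, 0.0]
finger_gap: 72.3
[]
[523.74915751   4.35458189 118.        ]
25 [66, 64, 52, 57, 56, 53, 58, 56, 55, 54, 50, 55, 52, 52, 52, 51, 55, 46, 51, 61, 58, 50, 53, 169, 229, 126, 52, 55, 51, 55, 51, 51, 48, 51, 55, 46, 53, 48, 51, 46, 43, 54, 52, 53, 53]
26 [54, 46, 55, 53, 49, 51, 50, 50, 54, 55, 54, 54, 51, 49, 51, 54, 51, 54, 53, 49, 53, 49, 46, 175, 237, 139, 43, 52, 50, 54, 48, 51, 49, 49, 49, 51, 49, 51, 53, 50, 52, 56, 48, 48, 54]
27 [68, 85, 96, 77, 100, 67, 92, 102, 66, 95, 58, 91, 91, 55, 79, 50, 86, 88, 51, 83, 47, 95, 76, 138, 212, 99, 94, 78, 53, 81, 47, 95, 82, 64, 91, 63, 114, 75, 69, 103, 75, 116, 77, 73, 101]
28 [102, 140, 138, 94, 151, 96, 143, 153, 104, 161, 92, 147, 150, 74, 150, 65, 144, 144, 72, 146, 45, 155, 121, 136, 203, 83, 157, 118, 89, 147, 71, 157, 118, 116, 151, 102, 166, 118, 110, 145, 91, 156, 105, 104, 138]
[{'extent': [234.0, 161.6, 315.6, 213.3], 'confidence': 0.55}]
```

The white dot is clear at -4° (-0.07 rad). The mount's x is about -0.2 rad, so the difference is about 0.13 rad, within the 0.18 band. The robot is clear. One last numeric check of the cover, then hand in.

Run:
```python
from h import *
t=snap('top'); x=redc({'image':t['image'][155:215,285:355]}); print(x, atz(t,(285+x[0]+x[2]/2,155+x[1]+x[3]/2),30).round(1))
s=status.read_state(); print(s['t'],s['force'].round(1),np.abs(s['joint_velocities']).max().round(3)); print(ctrl.hand_in())
```

```text
[ 28  19  18  19 235] [ 534.  -280.2   30. ]
22.525 [-0.5 -1.2  0.2] 0.011
the job is handed in; nothing more can be done
None
```

The red cover now stands in the white tray, and the blue iris ring has been turned against its end stop and let go. I handed the job in at about 22.5 s; no verdict is reported.

- **Cover:** I lifted it off by its knob, set it down and let go. The pictures show it upright, and the last top view puts it at (534, -280) mm, 2–3 mm from the tray's measured centre.
- **Ring:** I gripped it across its diameter at 20 N and turned it anticlockwise about 0.66 rad, with only about 0.1 N m of drag. At the stop, further turning raised the torque at about 13 N m/rad, close to the lens mount's 16. I held it at about 0.45 N m, then opened the jaws and lifted straight up.
- **Dot:** The last wrist picture has the white dot at -0.07 rad, and the mount's x axis is roughly -0.2 rad. That is about 0.13 rad apart, inside the allowed 0.2. The mount's angle comes from partly hidden plate edges, with single edges differing by about ±0.06 rad.
- **Checks that failed or disagreed:**
  - The trained network found no iris dot, so I found it from brightness around the ring.
  - My first estimate of the cover's position was about 5 mm off the wrist-camera measurements. I used the wrist values.
- **Not checked directly:** I did not measure how far the lens sprang back after release. I also did not re-measure the bottles, beaker and timer, but the arm felt no unexpected force at any reading.

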